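# Clamp a bearing and hold the test selector

### The job

Wind the clamp's handwheel clockwise until its jaw has pushed the bearing home into the vee stop and grips it firmly there. Then turn the spring-return selector on the test box clockwise from rest, past the first two notches to the third, and keep holding it there: finish with the gripper still holding the selector in the third notch, the bearing still clamped, and the things lying round about left where they are.

Things in the scene. Friction and masses are not known exactly. Their poses are not given: they have to be found in the camera images.
- clamp: Bench clamp fixed to the worktop: grey bed plate 110 x 280 x 16 mm (x, y, z) with an aluminium gearbox at its +y end carrying a handwheel, a sliding jaw in the middle and a vee stop at its -y end. Origin: centre of the bed's underside; z up.
- wheel_axis (a point): Point on the handwheel's vertical axis, at mid-height of its crank grip (101 mm above the worktop). The axes are the clamp's.
- crank_mid (a point): Centre of the crank grip: upright steel sleeve 13 mm in diameter and 40 mm tall (81 to 121 mm above the worktop) that spins freely on the black handwheel (92 mm in diameter), 34 mm from the wheel axis. It can be pinched from above and carried round the axis without turning the gripper.
- handwheel (a joint): Angle of the handwheel in rad, 0 at the start, growing clockwise seen from above, to 8.5. Each rad moves the jaw 10 mm while the jaw runs free. Turning it takes about 0.12 N m (3.5 N at the grip). The drive is slightly springy: once the jaw has pushed the bearing home, some 0.3 rad more raises the clamping force to about 9 N and the force at the grip to 6 N. The wheel stays where it is left, and the jaw then keeps the clamping force up to about 8 N.
- jaw: Steel sliding jaw, 56 mm wide, 30 mm high, on a toothed rack; driven by the handwheel along the clamp's -y, towards bearing and stop. Origin: middle of the lower edge of its flat front face, 16 mm above the worktop (top of the bed).
- bearing: Loose steel ball bearing lying flat on the clamp's bed between jaw and vee stop, 62 mm in diameter, 16 mm thick. Origin: centre of its underside.
- vee_stop: Steel block with a vee mouth opening towards the jaw, fixed on the bed at a place that differs each time, 26 mm high. Origin: the point on the bed's top where the centre of the bearing comes to lie when it is fully home in the vee; the bearing then meets the jaw 31 mm from here on the clamp's +y side.
- test_box: Grey test box fixed to the worktop, 130 x 120 x 46 mm (x, y, z), with a selector dial on its top. Raised black marks on the top show the rest position (plain line) and notches one, two and three (one, two and three dots). Origin: centre of its underside; z up.
- dial_axis (a point): Point on the selector's vertical axis, 64 mm above the worktop. The axes are the test box's: at dial angle 0 the lever points from here along the box's (-cos 0.6, -sin 0.6), that is to the front right; at dial angle q it points along (-cos(0.6 - q), -sin(0.6 - q)), so the third notch is to the front left.
- lever_grip (a point): Point on the selector's lever, 44 mm out from the axis, at half its height (65 mm above the worktop).
- dial_lever: Black lever of the selector, a bar 12 mm wide and 20 mm high (55 to 75 mm above the worktop, 9 mm clear of the box top) that reaches 58 mm out from the dial axis. Origin: on the axis, 49 mm above the worktop, 6 mm under the bar; the lever points along its own -x.
- dial (a joint): Angle of the selector in rad, 0 at rest, growing clockwise seen from above. Notches at 0.4, 0.8 and 1.2; end stop at 1.26. A spring drives it back to 0 from everywhere when let go (0.1 N m at rest to 0.2 N m at the third notch, 2 to 5 N at the lever's end); the notches are felt as bumps of some 0.06 N m.
- seal: Bystander: flat oil seal ring, 62 mm in diameter, 8 mm thick. Leave alone.
- screwdriver: Bystander: screwdriver 190 mm long. Leave alone.
- stapler: Bystander: black stapler 145 mm long, 49 mm high. Leave alone.
- carton: Bystander: small bearing carton 58 x 58 x 32 mm. Leave alone.

How it is judged:
On the way, in this order (a step that is already met when the one before it is completed fails the run):
1. the jaw has pushed the bearing home into the vee stop and grips it (contact force between jaw and bearing above 2 N and contact force between bearing and vee_stop above 2 N and horizontal distance between bearing and vee_stop below 0.004 m), for 0.2 s.
2. the selector is held in the third notch (all of step 1 and value of joint dial above 1.12 rad and contact force between the fingers and dial_lever above 1 N), for 0.3 s.
At the end, for the whole second after the job is handed in: The program has ended with the fingers still holding the selector lever (over 1 N of contact) still at 1.12 rad or more (third notch at 1.2), and the bearing is still clamped: within 4 mm of its home place in the vee, with over 2 N from the jaw and over 2 N on the vee stop (all of step 2 and velocity of joint dial between -0.1 and 0.1 rad/s); the arm keeps its last pose, push and grip.
It fails at once if the seal was moved more than 30 mm (distance of seal from where it was at the start of the episode above 0.03 m).
It fails at once if the screwdriver was moved more than 30 mm (distance of screwdriver from where it was at the start of the episode above 0.03 m).
It fails at once if the stapler was moved more than 30 mm (distance of stapler from where it was at the start of the episode above 0.03 m).
It fails at once if the carton was moved more than 30 mm (distance of carton from where it was at the start of the episode above 0.03 m).
It also fails if it takes over 51 s, if anything falls off the work surface, if the arm or the gripper's body presses on something with over 40 N, if the wrist force passes 120 N, or if a joint passes its speed limit or range.

### The arm

A 6-joint arm with a two-finger parallel gripper is mounted at the origin on a cart in front of the work surface, level with it; the furniture and walls round the work are solid. World frame = base frame: x ahead of the robot, y to its left, z up, the work surface at z = 0. Lengths are in m, angles in rad, forces in N, time in s.
With the tool pointing down it reaches from about 0.425 to 0.95 m from the base axis. Payload 3.5 kg.
Tool frame: the origin (TCP) lies at the very end of the fingers, on their centre line; the grasp point (between the pads) lies 19 mm behind it; z points along the fingers, y is the line along which they close (so a half turn about z gives the same grasp; the last joint's range is limited). The gripper opens to 85 mm and grips with 20 to 120 N. Pads are 22 mm wide; open, the fingers measure 114 mm over their backs; the gripper's body (76 mm by 85 mm) begins 54 mm behind the grasp point. The pads swing forward as they close: fully open they stand 13 mm farther back than shut.
Start: joints at [1.176, 0.286, 1.577, -0, 1.279, -0.15], TCP at [0.164, 0.655, 0.231] pointing down, gripper open.
Joint ranges: [-2.77, 2.77], [-0.9, 2.22], [0.21, 2.48], [-1.53, 4.67], [0.24, 2.81], [-2.84, 2.84]. Speed limits (rad/s): [2.79, 2.79, 3.14, 3.14, 3.14, 3.14].

### API

Orientations are given as a unit quaternion [x, y, z, w].
In Python, from plant import ctrl gives the robot as it stands.
- The arm moves only by the tool carry_out, never from a script. Its argument "deltas" is one flat list of numbers, 6 for each row, row after row: the shift along the tool's x, y, z in m, then the turn, a rotation vector about the tool's x, y, z in rad. A call has 1 to 5 rows; each row is the pose to reach, as a shift and turn from the pose commanded when the call began, along the tool's axes at that moment; what a row does not reach only later rows make up. A row lasts 1/8 s, in which the tool goes at most 62.5 mm and 10.7 degrees, less where a joint would pass 70% of its speed; a pose out of reach is approached as far as the arm can. A call with a gripper value outside its range is refused whole. "grip" is the opening in per cent of the stroke, from 0 (shut) to 100 (fully open), set as the call begins (left out, the last holds). The fingers move at their own pace and stop on an object; "grip_force" is the grip in N (left out, the last holds). Time passes only in rows, so rows that repeat a pose let the fingers close. It gives the time, the measured TCP pose, the force, the opening and the grip force at its end, in the units of the state.
- ctrl.get_state(): the state, without advancing time (a new reading comes with each control period).
- ctrl.read_camera(name): name is "side" or "top"; returns (picture, depth): 480x640x3 uint8, red, green, blue; 480x640 float32, m along the optical axis (not along the pixel's ray), 0 where there is no reading.
- ctrl.camera_model(name): a dict with "intrinsics" (3x3 intrinsics, pixels), "extrinsics" (4x4, takes a point from world to camera coordinates). Camera axes: x right, y down, z forward; pixel columns grow to the right and rows downward; lengths in m; the calibration is good to about 2 mm. A picture is of the moment at which its call begins. camera_model takes no time and is no camera call.
- ctrl.sign_off(): hands the job in; it is judged then, once.
Trained networks look in the newest picture that a camera, given by its name, has taken for a name from the list of things; names that differ only in an ending like _2 or _b are one class to them, and where a whole thing is asked for, a point or a joint stands for the part that bears it (a point fixed in the world has none). Each returns a list of dicts, best first, with "score" (0 to 1); they miss things now and then, are a little off and sometimes report something else, mostly with a low value. They report only what shows in the picture. A call takes as long as a camera call.
- ctrl.find_in(camera, query): "uv" ([column, row] in pixels, amid what is visible of it).
The state is a dict: "time": time; "qpos": joint angles; "dq": joint speeds; "joint_efforts": joint torques, N m; "eef_pos": TCP position; "tcp_rot": TCP orientation; "contact_force": force on the tool from outside, world axes, zero at the start; "wrist_torque": the same for the moment, N m; "opening": opening from 0.0 (shut) to 1.0 (fully open); "finger_force": force on a finger pad.
Only numpy, scipy, OpenCV 4.12 (cv2) and the standard library are available. Lean on these libraries where they do the work, as an engineer would, in place of code of your own. Each camera call takes 0.05 s, during which the arm holds its last target. There are 200 camera calls.

## Working session

There is one attempt and no reset: what is moved stays moved. The work goes in short steps, Python scripts to look and compute and a tool call to move; the robot and the scene stay as the last step left them, time stands still between calls to the robot, and variables do not carry over. Pictures are saved under pics/ and viewed, at most 10 in all, crops included, and the job is handed in when it is done.

Besides the shell and the picture viewer there is one more tool, called after "Emit:" as name(argument=value, ...), one argument or row to a line, values as JSON. carry_out: Moves the arm, as the interface text tells. Its arguments: {"type":"object","properties":{"deltas":{"type":"array"},"grip":{"type":"number"},"grip_force":{"type":"number"}},"required":["deltas"]}

```bash
mkdir -p pics
cat > h.py <<'E'
import numpy as np, cv2
from plant import ctrl
def px2w(cam,uv,depth=None,z=None):
    m=ctrl.camera_model(cam);K=np.array(m["intrinsics"]);T=np.linalg.inv(np.array(m["extrinsics"]))
    r=np.linalg.inv(K)@np.array([uv[0],uv[1],1.])
    if z is not None:
        d=T[:3,:3]@r; s=(z-T[2,3])/d[2]; return T[:3,3]+s*d
    return (T@np.append(r*depth,1))[:3]
def save(cam,name):
    p,d=ctrl.read_camera(cam); cv2.imwrite(f"pics/{name}.png",p[:,:,::-1]); np.save(f"pics/{name}.npy",d); return p,d
def find(cam,q,d):
    out=[]
    for r in ctrl.find_in(cam,q)[:2]:
        u,v=[int(round(x)) for x in r["uv"]]
        w=d[max(v-2,0):v+3,max(u-2,0):u+3]; w=w[w>0]
        out.append((round(r["score"],2),(u,v),px2w(cam,r["uv"],np.median(w)).round(3) if len(w) else None))
    return out
E
python3 - <<'E'
from h import *
for c in("top","side"):
    p,d=save(c,c+"1")
    for q in("crank_mid","handwheel","clamp","bearing","vee_stop","jaw","test_box","dial_lever","lever_grip"): print(c,q,find(c,q,d))
s=ctrl.get_state();print(s["time"],s["eef_pos"],s["tcp_rot"],s["opening"])
E
```

```text
top crank_mid [(0.53, (378, 256), array([ 0.509, -0.033,  0.12 ]))]
top handwheel [(0.61, (383, 238), array([ 0.544, -0.045,  0.085]))]
top clamp [(0.6, (407, 251), array([ 0.525, -0.099,  0.016]))]
top bearing [(0.64, (445, 263), array([ 0.498, -0.167,  0.029])), (0.53, (290, 230), array([0.564, 0.123, 0.074]))]
top vee_stop [(0.73, (474, 258), array([ 0.506, -0.219,  0.04 ])), (0.52, (282, 246), array([0.537, 0.14 , 0.044]))]
top jaw [(0.66, (350, 230), array([0.564, 0.011, 0.04 ]))]
top test_box [(0.7, (283, 246), array([0.537, 0.138, 0.044])), (0.62, (286, 225), array([0.571, 0.13 , 0.076]))]
top dial_lever [(0.82, (289, 228), array([0.566, 0.125, 0.074])), (0.38, (395, 179), array([ 0.668, -0.082,  0.007]))]
top lever_grip [(0.86, (291, 231), array([0.562, 0.12 , 0.072])), (0.74, (287, 173), array([0.683, 0.13 , 0.017]))]
side crank_mid [(0.43, (313, 247), array([ 0.502, -0.039,  0.105]))]
side handwheel [(0.77, (329, 259), array([ 0.531, -0.057,  0.079])), (0.72, (334, 282), array([ 0.529, -0.092,  0.043]))]
side clamp [(0.77, (333, 289), array([ 0.528, -0.093,  0.025])), (0.55, (302, 246), array([0.521, 0.107, 0.045]))]
side bearing [(0.55, (339, 303), array([ 0.516, -0.157,  0.027]))]
side vee_stop [(0.93, (344, 321), array([ 0.494, -0.24 ,  0.036])), (0.62, (301, 244), array([0.522, 0.116, 0.048]))]
side jaw [(0.92, (333, 284), array([ 0.528, -0.093,  0.038])), (0.46, (314, 236), array([0.555, 0.117, 0.062]))]
side test_box [(0.62, (302, 244), array([0.525, 0.115, 0.048]))]
side dial_lever [(0.66, (340, 303), array([ 0.518, -0.157,  0.027])), (0.59, (316, 237), array([0.559, 0.114, 0.061]))]
side lever_grip [(0.85, (317, 234), array([0.562, 0.115, 0.068])), (0.51, (342, 321), array([ 0.491, -0.238,  0.037]))]
1.0 [0.16353852 0.65486647 0.23133016] [1.22072200e-01 9.92521223e-01 3.38672020e-06 1.27900808e-05] 1.0045221225755154
```

Run:
```python
import cv2
a=cv2.imread("pics/top1.png")[140:320,240:510]; cv2.imwrite("pics/t1c.png",cv2.resize(a,None,fx=2.95,fy=2.95,interpolation=cv2.INTER_CUBIC))
```

```text
(no output)
```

View pics/t1c.png

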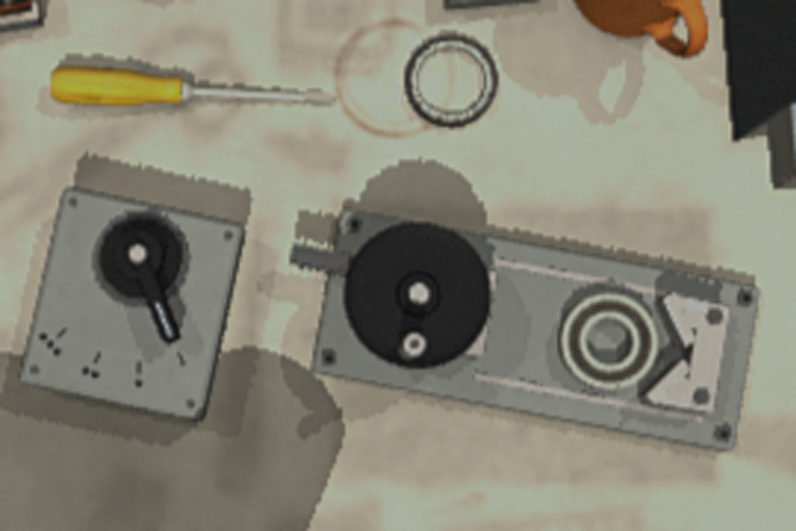

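View pics/side1.png

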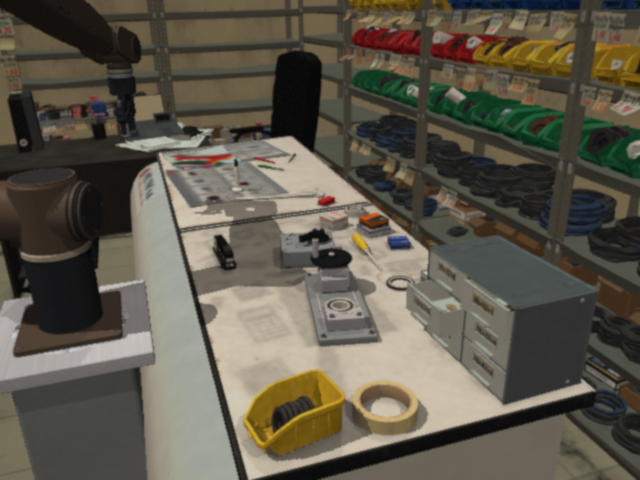

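The top crop shows the test box on the left, with the dial axis at about (286,226) and the lever tip at about (298,254). The wheel axis is at (382,239) and the crank at (380,257). The bearing lies just short of the vee at (446,255). The side view shows the stapler near the robot side at (223,250), away from the work.

Run:
```python
from h import *
d=np.load("pics/top1.npy")
P=lambda x,y:(240+x/2.95,140+y/2.95)
def s(n,x,y,z): 
    u=P(x,y); w=d[int(u[1]+.5)-1:int(u[1]+.5)+2,int(u[0]+.5)-1:int(u[0]+.5)+2]
    p=px2w("top",u,z=z); print(n,p.round(4),"depth z",px2w("top",u,np.median(w))[2].round(3)); return p
c=s("crank",413,345,.121);w=s("wheelhub",418,293,.09);s("wheel rim L",346,293,.082);s("wheel rim R",491,293,.082);s("rim T",418,222,.082);s("rim B",418,367,.082)
h=[s("hole",*p,.016) for p in((354,222),(745,295),(722,432),(328,357))]
for a,b in((0,1),(3,2)): v=h[a]-h[b]; print("clamp yaw(+y)",np.arctan2(-v[0],v[1]),np.hypot(*v[:2]))
s("bearing",608,339,.032);s("vee tip",687,352,.042)
a=s("dial",137,254,.08);t=s("tip",170,337,.075);v=t-a;print("lever ang",np.arctan2(v[1],v[0]),np.hypot(*v[:2]))
b=[s("box",*p,.046) for p in((68,188),(245,224),(203,420),(22,380))];print("ctr",np.mean(b,0)); 
for i,j in((0,1),(3,2)): v=b[i]-b[j];print("box yaw",np.arctan2(-v[0],v[1]),np.hypot(*v[:2]))
for i,j in((0,3),(1,2)): v=b[i]-b[j];print("box yaw",np.arctan2(v[1],v[0]),np.hypot(*v[:2]))
```

```text
crank [ 0.5066 -0.0359  0.121 ] depth z 0.121
wheelhub [ 0.5403 -0.0429  0.09  ] depth z 0.085
wheel rim L [5.421e-01 4.000e-04 8.200e-02] depth z 0.077
wheel rim R [ 0.5401 -0.0883  0.082 ] depth z 0.049
rim T [ 0.585  -0.0451  0.082 ] depth z 0.079
rim B [ 0.4958 -0.0423  0.082 ] depth z 0.075
hole [ 0.5957 -0.0097  0.016 ] depth z 0.02
hole [ 0.5417 -0.264   0.016 ] depth z 0.019
hole [ 0.4527 -0.2445  0.016 ] depth z 0.02
hole [0.5071 0.0097 0.016 ] depth z 0.02
clamp yaw(+y) -0.20942341811607737 0.25995382628194263
clamp yaw(+y) -0.2106935348979541 0.2599219120159741
bearing [ 0.5137 -0.1697  0.032 ] depth z 0.016
vee tip [ 0.5037 -0.2172  0.042 ] depth z 0.035
dial [0.5693 0.1283 0.08  ] depth z 0.076
tip [0.518  0.1091 0.075 ] depth z 0.071
lever ang -2.7838369433446064 0.05479606176668122
box [0.6174 0.1747 0.046 ] depth z 0.044
box [0.5915 0.0617 0.046 ] depth z -0.001
box [0.4672 0.0909 0.046 ] depth z -0.0
box [0.495  0.2051 0.046 ] depth z 0.001
ctr [0.54279286 0.13309875 0.046     ]
box yaw -0.22526744597724474 0.11590203228427272
box yaw -0.23856186992535403 0.1175503380070052
box yaw -0.2432880338461471 0.12615889704849836
box yaw -0.2302432151245341 0.12770271192386087
```

Emit:
carry_out(
  deltas=[-0.0475, -0.037, 0, 0, 0, -0.06, -0.095, -0.074, 0, 0, 0, -0.12, -0.1425, -0.111, 0, 0, 0, -0.18, -0.19, -0.148, 0, 0, 0, -0.245, -0.2375, -0.184, 0, 0, 0, -0.245],
  grip=60,
  grip_force=60,
)

```text
time: 1.62
eef_pos: [0.3503, 0.4173, 0.2317]
tcp_rot: [-0.0, 1.0, 0.0, 0.0]
contact_force: [-0.2, 0.4, 0.1]
opening: 0.599
finger_force: 0.0
```

Emit:
carry_out(
  deltas=[-0.024, -0.054, 0, 0, 0, 0, -0.048, -0.108, 0, 0, 0, 0, -0.072, -0.162, 0, 0, 0, 0, -0.096, -0.216, 0, 0, 0, 0, -0.12, -0.27, 0, 0, 0, 0],
)

```text
time: 2.25
eef_pos: [0.47, 0.147, 0.2318]
tcp_rot: [-0.0, 1.0, 0.0, 0.001]
contact_force: [0.1, 0.2, -0.3]
opening: 0.596
finger_force: 0.0
```

Emit:
carry_out(
  deltas=[-0.01, -0.055, 0.015, 0, 0, 0, -0.02, -0.11, 0.03, 0, 0, 0, -0.03, -0.16, 0.045, 0, 0, 0, -0.0363, -0.1832, 0.06, 0, 0, 0, -0.0363, -0.1832, 0.06, 0, 0, 0],
)

```text
time: 2.88
eef_pos: [0.5052, -0.0357, 0.1701]
tcp_rot: [0.002, 1.0, 0.0, -0.001]
contact_force: [0.3, -0.4, 0.4]
opening: 0.599
finger_force: 0.0
```

Emit:
carry_out(
  deltas=[0, 0, 0.04, 0, 0, 0, 0, 0, 0.078, 0, 0, 0, 0, 0, 0.078, 0, 0, 0],
)

```text
time: 3.25
eef_pos: [0.5034, -0.0328, 0.091]
tcp_rot: [-0.001, 1.0, 0.001, -0.003]
contact_force: [0.9, 0.6, 0.3]
opening: 0.598
finger_force: 0.0
```

Emit:
carry_out(
  deltas=[0, 0, 0, 0, 0, 0, 0, 0, 0, 0, 0, 0, 0, 0, 0, 0, 0, 0, 0, 0, 0, 0, 0, 0, 0, 0, 0, 0, 0, 0],
  grip=0,
)

```text
time: 3.88
eef_pos: [0.5076, -0.0349, 0.0959]
tcp_rot: [-0.0, 1.0, -0.001, 0.002]
contact_force: [-0.2, -0.2, 7.4]
opening: 0.126
finger_force: 58.7
```

Run:
```python
from h import *
f=2.932
P=lambda q:.034*np.array([-np.cos(f-q),np.sin(f-q)])
for k in range(6):
    print(k*1.5,", ".join("%.4f, %.4f"%tuple(P(k*1.5+.3*i)-P(k*1.5)) for i in range(1,6)))
print(ctrl.get_state()["contact_force"])
```

```text
0.0 -0.0036, 0.0095, -0.0098, 0.0175, -0.0181, 0.0234, -0.0278, 0.0265, -0.0380, 0.0266
1.5 -0.0097, -0.0029, -0.0182, -0.0085, -0.0246, -0.0164, -0.0284, -0.0259, -0.0292, -0.0360
3.0 0.0022, -0.0099, 0.0072, -0.0187, 0.0146, -0.0257, 0.0238, -0.0301, 0.0338, -0.0317
4.5 0.0101, 0.0015, 0.0192, 0.0059, 0.0267, 0.0128, 0.0317, 0.0216, 0.0340, 0.0315
6.0 -0.0008, 0.0101, -0.0045, 0.0196, -0.0109, 0.0275, -0.0193, 0.0332, -0.0290, 0.0361
7.5 -0.0102, -0.0001, -0.0199, -0.0031, -0.0282, -0.0089, -0.0345, -0.0169, -0.0381, -0.0264
[-0.15431224 -0.17338706  7.35372573]
```

Emit:
carry_out(
  deltas=[-0.0036, 0.0095, -0.002, 0, 0, 0, -0.0098, 0.0175, -0.003, 0, 0, 0, -0.0181, 0.0234, -0.003, 0, 0, 0, -0.0278, 0.0265, -0.003, 0, 0, 0, -0.038, 0.0266, -0.003, 0, 0, 0],
)

```text
time: 4.5
eef_pos: [0.5427, -0.0094, 0.096]
tcp_rot: [-0.001, 1.0, -0.002, -0.002]
contact_force: [-3.7, -7.6, 1.4]
opening: 0.132
finger_force: 59.2
```

Emit:
carry_out(
  deltas=[-0.0097, -0.0029, 0, 0, 0, 0, -0.0182, -0.0085, 0, 0, 0, 0, -0.0246, -0.0164, 0, 0, 0, 0, -0.0284, -0.0259, 0, 0, 0, 0, -0.0292, -0.036, 0, 0, 0, 0],
)

```text
time: 5.12
eef_pos: [0.5743, -0.0434, 0.0961]
tcp_rot: [0.0, 1.0, 0.001, 0.002]
contact_force: [2.7, 3.3, -1.8]
opening: 0.126
finger_force: 59.3
```

Emit:
carry_out(
  deltas=[0.0022, -0.0099, 0, 0, 0, 0, 0.0072, -0.0187, 0, 0, 0, 0, 0.0146, -0.0257, 0, 0, 0, 0, 0.0238, -0.0301, 0, 0, 0, 0, 0.0338, -0.0317, 0, 0, 0, 0],
)

```text
time: 5.75
eef_pos: [0.5408, -0.0775, 0.0961]
tcp_rot: [0.0, 1.0, -0.002, 0.003]
contact_force: [4.5, -0.2, -6.0]
opening: 0.126
finger_force: 58.8
```

Run:
```python
from h import *
p,d=save("top","top2"); print(find("top","jaw",d),find("top","bearing",d))
cv2.imwrite("pics/t2c.png",cv2.resize(p[200:320,340:510,::-1],None,fx=4,fy=4,interpolation=cv2.INTER_CUBIC))
```

```text
[] []
```

View pics/t2c.png

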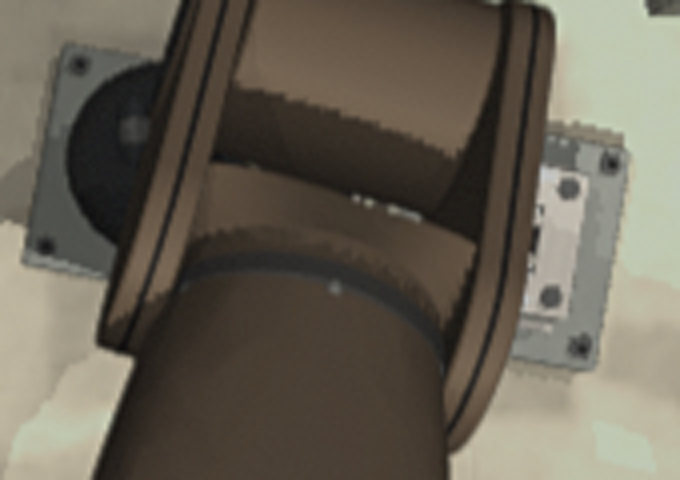

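The top camera sees only the arm over the clamp; the jaw and bearing are hidden. I'll try the side camera.

Run:
```python
from h import *
p,d=save("side","side2"); print(find("side","jaw",d),find("side","bearing",d),find("side","vee_stop",d))
cv2.imwrite("pics/s2c.png",cv2.resize(p[240:350,280:400,::-1],None,fx=5,fy=5,interpolation=cv2.INTER_CUBIC))
```

```text
[(0.37, (357, 247), array([0.68 , 0.142, 0.003]))] [(0.75, (338, 305), array([ 0.514, -0.156,  0.025])), (0.5, (225, 256), array([0.339, 0.134, 0.037]))] [(0.82, (342, 322), array([ 0.491, -0.238,  0.036])), (0.37, (298, 246), array([0.513, 0.108, 0.046]))]
```

View pics/s2c.png

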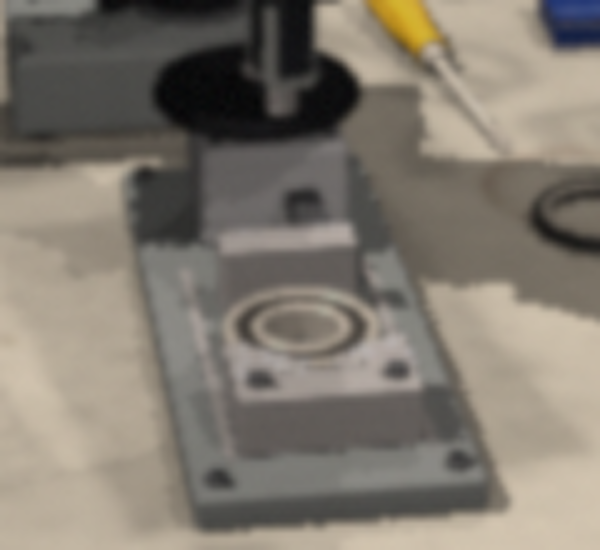

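Side view: the jaw's top edge is at about (337,288), just behind the bearing at (341,306), and the fingers are still on the crank. Continuing in smaller bites.

Emit:
carry_out(
  deltas=[0.0101, 0.0015, 0, 0, 0, 0, 0.0192, 0.0059, 0, 0, 0, 0, 0.0267, 0.0128, 0, 0, 0, 0, 0.0267, 0.0128, 0, 0, 0, 0],
)

```text
time: 6.6
eef_pos: [0.5122, -0.0626, 0.0961]
tcp_rot: [-0.0, 1.0, -0.0, -0.0]
contact_force: [0.0, -0.8, -3.9]
opening: 0.128
finger_force: 59.5
```

Run:
```python
from h import *
f=2.932
P=lambda q:.034*np.array([-np.cos(f-q),np.sin(f-q)])
for k in (5.4,5.8,6.2,6.6,7.0,7.4):
    print(k,", ".join("%.4f, %.4f"%tuple(P(k+.2*i)-P(k)) for i in range(1,3)),"tang(world)",np.array([np.sin(f-k),-np.cos(f-k)]).round(2))
p,d=save("side","side3"); print(find("side","jaw",d),find("side","bearing",d))
s=ctrl.get_state();print(s["contact_force"],s["eef_pos"])
```

```text
5.4 0.0037, 0.0057, 0.0062, 0.0120 tang(world) [-0.62  0.78]
5.8 0.0012, 0.0067, 0.0010, 0.0135 tang(world) [-0.27  0.96]
6.2 -0.0015, 0.0066, -0.0043, 0.0128 tang(world) [0.13 0.99]
6.6 -0.0040, 0.0055, -0.0090, 0.0101 tang(world) [0.5  0.86]
7.0 -0.0058, 0.0035, -0.0122, 0.0058 tang(world) [0.8 0.6]
7.4 -0.0067, 0.0010, -0.0135, 0.0006 tang(world) [0.97 0.24]
[(0.79, (337, 292), array([ 0.517, -0.144,  0.047]))] [(0.61, (340, 304), array([ 0.515, -0.162,  0.028]))]
[-0.771916   -1.13545785 -4.32761758] [ 0.51226438 -0.06256649  0.09610096]
```

Emit:
carry_out(
  deltas=[0.0037, 0.0057, 0, 0, 0, 0, 0.0062, 0.012, 0, 0, 0, 0],
)

```text
time: 7.0
eef_pos: [0.507, -0.0506, 0.0962]
tcp_rot: [0.0, 1.0, -0.0, 0.001]
contact_force: [6.1, -2.2, -9.6]
opening: 0.123
finger_force: 58.9
```

Emit:
carry_out(
  deltas=[0.0012, 0.0067, 0, 0, 0, 0, 0.001, 0.0135, 0, 0, 0, 0],
)

```text
time: 7.25
eef_pos: [0.5064, -0.0436, 0.0963]
tcp_rot: [-0.003, 1.0, -0.009, 0.002]
contact_force: [2.5, -34.1, -14.8]
opening: 0.129
finger_force: 59.2
```

Run:
```python
from h import *
p,d=save("side","side4"); print(find("side","jaw",d),find("side","bearing",d))
cv2.imwrite("pics/s4c.png",cv2.resize(p[240:350,280:400,::-1],None,fx=5,fy=5,interpolation=cv2.INTER_CUBIC))
s=ctrl.get_state();print(s["contact_force"],s["eef_pos"])
```

```text
[(0.69, (339, 294), array([ 0.519, -0.151,  0.046]))] [(0.51, (339, 304), array([ 0.513, -0.166,  0.03 ]))]
[  4.28388376 -26.38944331 -14.25088535] [ 0.50635897 -0.04372     0.0962268 ]
```

View pics/s4c.png

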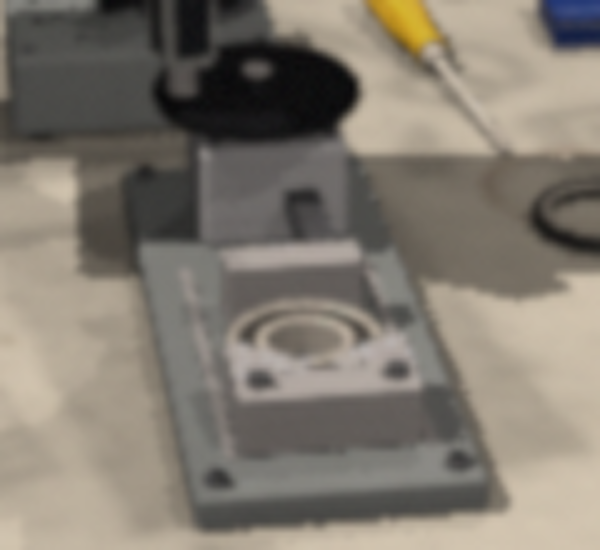

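The side view shows the bearing up against the vee with the jaw touching it, and the fingers on the crank at (316,256). The tangential force is 26 to 34 N, higher than the roughly 6 N expected, so I'll check before pushing on.

Run:
```python
from h import *
s=ctrl.get_state()
for k in("time","qpos","joint_efforts","eef_pos","tcp_rot","contact_force","wrist_torque"):print(k,np.round(s[k],3))
a=np.load("pics/side2.npy");b=np.load("pics/side4.npy")
# jaw front top edge and bearing from depth: points in clamp frame (y along bed)
for n,d in(("2",a),("4",b)):
    v,u=np.mgrid[270:345,310:375]; z=d[270:345,310:375]
    W=np.array([px2w("side",(x,y),dd) for x,y,dd in zip(u.ravel(),v.ravel(),z.ravel()) if dd>0])-[.5403,-.0432,0]
    cx=W@[.978,-.208,0]; cy=W@[.208,.978,0]
    for nm,lo,hi,xr in(("jawtop",.043,.05,.026),("bear",.029,.0345,.035),("vee",.039,.0425,.026)):
        m=(W[:,2]>lo)&(W[:,2]<hi)&(abs(cx)<xr)&(cy<-.03); print(n,nm,m.sum(),np.percentile(cy[m],[3,25,50,75,97]).round(4) if m.any() else "",cx[m].mean().round(4))
```

```text
time 7.4
qpos [-0.279  0.075  2.088 -0.018  0.971 -1.845]
joint_efforts [ 1.3074e+01 -3.3237e+01 -2.4900e+01  4.5810e+00  2.5000e+00  1.2000e-02]
eef_pos [ 0.506 -0.044  0.096]
tcp_rot [-0.003  1.    -0.008  0.002]
contact_force [  4.284 -26.389 -14.251]
wrist_torque [-4.149 -0.663 -0.026]Traceback (most recent call last):
  File "<stdin>", line 8, in <module>
  File "h.py", line 4, in px2w
    m=ctrl.camera_model(cam);K=np.array(m["intrinsics"]);T=np.linalg.inv(np.array(m["extrinsics"]))
ValueError: time passes only in moves, steps and waits
```

Run:
```python
from h import *
m=ctrl.camera_model("side");K=np.array(m["intrinsics"]);T=np.linalg.inv(np.array(m["extrinsics"]))
for n in("side2","side3","side4"):
    d=np.load(f"pics/{n}.npy"); v,u=np.mgrid[270:345,310:375]; z=d[270:345,310:375].ravel()
    C=np.linalg.inv(K)@np.array([u.ravel(),v.ravel(),np.ones(u.size)])*z
    W=(T[:3,:3]@C).T+T[:3,3]-[.5403,-.0432,0]
    cx=W@[.978,-.208,0]; cy=W@[.208,.978,0]
    for nm,lo,hi,xr in(("jawtop",.042,.05,.026),("bear",.027,.0345,.035),("vee",.038,.042,.026)):
        k=(W[:,2]>lo)&(W[:,2]<hi)&(abs(cx)<xr)&(cy<-.03)&(z>0); print(n,nm,k.sum(),np.percentile(cy[k],[3,25,50,75,97]).round(4) if k.any() else "",cx[k].mean().round(4))
```

```text
side2 jawtop 379 [-0.2012 -0.1863 -0.0964 -0.0839 -0.0307] 0.0017
side2 bear 544 [-0.2028 -0.1608 -0.1277 -0.1055 -0.0313] -0.0006
side2 vee 205 [-0.2032 -0.1976 -0.1758 -0.095  -0.0306] -0.0003
side3 jawtop 383 [-0.2007 -0.1855 -0.1054 -0.0907 -0.031 ] 0.0011
side3 bear 488 [-0.2029 -0.1988 -0.1285 -0.1099 -0.0307] -0.0004
side3 vee 223 [-0.2026 -0.1966 -0.1726 -0.1037 -0.031 ] 0.0023
side4 jawtop 392 [-0.2004 -0.1839 -0.1101 -0.0928 -0.0308] 0.0021
side4 bear 450 [-0.2039 -0.1995 -0.1308 -0.1138 -0.0311] 0.0001
side4 vee 236 [-0.2028 -0.1968 -0.1737 -0.099  -0.0311] 0.0013
```

Run:
```python
from h import *
m=ctrl.camera_model("side");K=np.array(m["intrinsics"]);T=np.linalg.inv(np.array(m["extrinsics"]))
for n in("side1","side2","side3","side4"):
    d=np.load(f"pics/{n}.npy"); v,u=np.mgrid[270:345,310:375]; z=d[270:345,310:375].ravel()
    C=np.linalg.inv(K)@np.array([u.ravel(),v.ravel(),np.ones(u.size)])*z
    W=(T[:3,:3]@C).T+T[:3,3]-[.5403,-.0432,0]
    cx=W@[.978,-.208,0]; cy=W@[.208,.978,0]
    k=(abs(cx)<.002)&(z>0)&(cy>-.2)&(cy<-.05); o=np.argsort(-cy[k])
    print(n," ".join("%.0f:%.0f"%(a*1e3,b*1e3) for a,b in zip(cy[k][o],W[k,2][o])))
```

```text
side1 -50:28 -51:28 -51:26 -51:17 -52:50 -52:38 -52:24 -52:24 -52:36 -52:47 -52:50 -52:31 -52:43 -52:45 -53:22 -53:32 -53:39 -53:41 -53:48 -54:15 -54:27 -55:42 -55:16 -62:17 -63:15 -65:15 -68:16 -69:19 -101:31 -105:31 -108:30 -110:32 -114:31 -114:31 -114:29 -115:25 -115:16 -115:18 -116:21 -116:23 -116:19 -116:21 -117:17 -117:17 -117:26 -117:31 -117:29 -119:29 -147:31 -149:30 -150:31 -151:34 -156:32 -157:33 -159:29 -161:33 -161:33 -163:32 -185:42 -186:40 -188:44 -189:42 -192:41 -193:42 -195:41 -195:39 -198:28 -198:15 -198:26 -199:44 -199:33 -200:36 -200:35 -200:42
side2 -80:48 -83:49 -85:48 -87:49 -90:48 -92:38 -93:50 -94:36 -94:39 -95:30 -95:35 -95:48 -95:49 -95:35 -95:33 -96:45 -98:43 -98:48 -98:32 -98:34 -99:39 -99:46 -99:44 -99:49 -100:31 -103:32 -105:31 -105:29 -105:31 -106:29 -113:17 -114:15 -115:19 -116:25 -116:23 -116:32 -116:28 -116:17 -116:31 -117:28 -117:31 -119:18 -119:25 -119:25 -119:23 -120:21 -148:32 -150:31 -150:31 -151:34 -152:30 -158:31 -159:32 -161:30 -165:33 -182:41 -185:42 -191:43 -192:44 -192:42 -194:43 -196:40 -197:43 -198:39 -199:26 -199:33 -199:35 -199:33 -199
[... 460 characters left out ...]
1 -166:33 -170:36 -185:42 -186:43 -190:43 -190:43 -190:43 -195:41 -196:44 -196:42 -196:44 -198:35 -199:24 -199:20 -199:39 -199:22 -199:42 -200:33 -200:18 -200:29
side4 -94:48 -97:49 -98:48 -101:49 -103:48 -103:48 -105:47 -106:29 -108:50 -108:35 -109:33 -109:47 -109:40 -109:49 -109:31 -110:45 -111:38 -111:36 -111:43 -112:49 -112:42 -112:44 -113:46 -113:35 -113:40 -113:29 -114:31 -118:31 -118:31 -119:34 -124:23 -125:33 -125:22 -125:33 -125:26 -126:31 -126:20 -127:20 -127:18 -127:16 -127:25 -127:32 -127:29 -128:18 -128:28 -128:23 -129:17 -156:30 -162:31 -162:33 -162:31 -184:42 -186:42 -187:41 -188:42 -191:43 -193:42 -194:43 -196:42 -197:34 -198:43 -198:21 -199:35 -199:26 -199:16 -200:20 -200:16
```

Emit:
carry_out(
  deltas=[0, 0, 0, 0, 0, 0, 0, 0, 0, 0, 0, 0],
)

```text
time: 7.65
eef_pos: [0.5064, -0.0438, 0.0962]
tcp_rot: [-0.002, 1.0, -0.008, 0.002]
contact_force: [4.1, -25.4, -13.2]
opening: 0.124
finger_force: 58.9
```

Emit:
carry_out(
  deltas=[0, -0.002, 0, 0, 0, 0, 0, -0.004, 0, 0, 0, 0, 0, -0.004, 0, 0, 0, 0],
)

```text
time: 8.02
eef_pos: [0.5064, -0.0454, 0.0962]
tcp_rot: [-0.001, 1.0, -0.005, 0.002]
contact_force: [4.8, -17.7, -11.9]
opening: 0.127
finger_force: 59.1
```

Emit:
carry_out(
  deltas=[0, -0.003, 0, 0, 0, 0, 0, -0.003, 0, 0, 0, 0],
)

```text
time: 8.28
eef_pos: [0.5065, -0.0466, 0.0962]
tcp_rot: [-0.001, 1.0, -0.003, 0.002]
contact_force: [6.0, -11.3, -11.1]
opening: 0.127
finger_force: 59.3
```

Emit:
carry_out(
  deltas=[0, -0.003, 0, 0, 0, 0, 0, -0.003, 0, 0, 0, 0],
  grip=60,
)

```text
time: 8.52
eef_pos: [0.5055, -0.0466, 0.0972]
tcp_rot: [0.0, 1.0, 0.001, 0.0]
contact_force: [0.1, 0.5, 0.9]
opening: 0.542
finger_force: 0.0
```

Emit:
carry_out(
  deltas=[0, 0, 0, 0, 0, 0, 0, 0, 0, 0, 0, 0, 0, 0, -0.04, 0, 0, 0, 0, 0, -0.08, 0, 0, 0],
)

```text
time: 9.02
eef_pos: [0.5047, -0.0467, 0.1768]
tcp_rot: [-0.0, 1.0, 0.0, -0.001]
contact_force: [-0.0, -0.0, -0.8]
opening: 0.601
finger_force: 0.0
```

Run:
```python
from h import *
p,d=save("side","side5")
cv2.imwrite("pics/s5c.png",cv2.resize(p[235:350,280:400,::-1],None,fx=5,fy=5,interpolation=cv2.INTER_CUBIC))
m=ctrl.camera_model("side");K=np.array(m["intrinsics"]);T=np.linalg.inv(np.array(m["extrinsics"]))
v,u=np.mgrid[270:345,310:375]; z=d[270:345,310:375].ravel()
C=np.linalg.inv(K)@np.array([u.ravel(),v.ravel(),np.ones(u.size)])*z
W=(T[:3,:3]@C).T+T[:3,3]-[.5403,-.0432,0]
cx=W@[.978,-.208,0]; cy=W@[.208,.978,0]
for z0,z1,a,b in((.034,.047,-.13,-.07),(.018,.027,-.14,-.115)):
    k=(abs(cx)<.01)&(z>0)&(cy>a)&(cy<b)&(W[:,2]>z0)&(W[:,2]<z1); print(np.median(cy[k]).round(4))
    d4=np.load("pics/side4.npy")[270:345,310:375].ravel()
    C4=np.linalg.inv(K)@np.array([u.ravel(),v.ravel(),np.ones(u.size)])*d4;W4=(T[:3,:3]@C4).T+T[:3,3]-[.5403,-.0432,0]
    x4=W4@[.978,-.208,0]; y4=W4@[.208,.978,0]
    k=(abs(x4)<.01)&(d4>0)&(y4>a)&(y4<b)&(W4[:,2]>z0)&(W4[:,2]<z1); print(" side4",np.median(y4[k]).round(4))
print(find("side","crank_mid",d))
```

```text
-0.1097
 side4 -0.1107
-0.1274
 side4 -0.1272
[]
```

View pics/s5c.png

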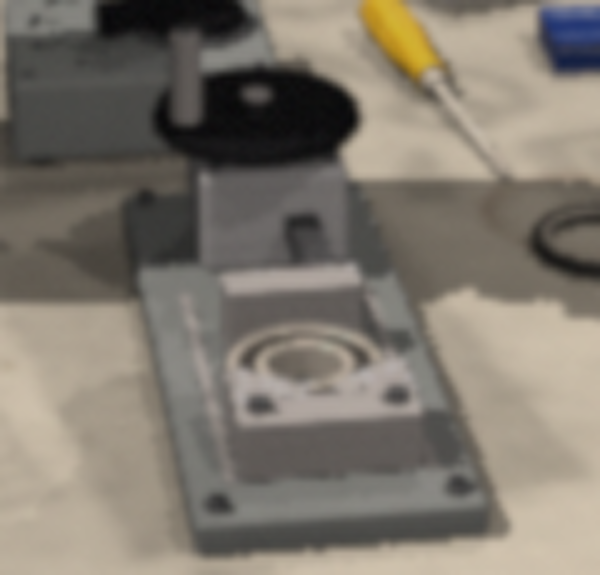

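The side view shows the crank free at (316,253) and the jaw flat against the bearing, which sits in the vee, unchanged after release. I'll move above the lever and check the clamp from the top camera.

Emit:
carry_out(
  deltas=[-0.006, 0.05, 0, 0, 0, -0.1, -0.011, 0.1, 0, 0, 0, -0.2, -0.016, 0.15, 0, 0, 0, -0.3, -0.022, 0.16, 0, 0, 0, -0.365, -0.022, 0.16, 0, 0, 0, -0.365],
)

```text
time: 9.75
eef_pos: [0.5268, 0.1138, 0.1755]
tcp_rot: [-0.182, 0.983, 0.0, -0.001]
contact_force: [-0.1, -0.7, 0.6]
opening: 0.6
finger_force: 0.0
```

Run:
```python
from h import *
p,d=save("top","top3"); 
cv2.imwrite("pics/t3c.png",cv2.resize(p[200:310,340:500,::-1],None,fx=5,fy=5,interpolation=cv2.INTER_CUBIC))
print(find("top","crank_mid",d),find("top","bearing",d))
s=ctrl.get_state();print(s["eef_pos"],s["tcp_rot"])
```

```text
[(0.36, (385, 257), array([ 0.506, -0.045,  0.12 ]))] [(0.56, (455, 259), array([ 0.507, -0.191,  0.016]))]
[0.52681283 0.11225165 0.17576886] [-1.80834019e-01  9.83513459e-01  1.32948429e-05 -5.77135282e-04]
```

View pics/t3c.png

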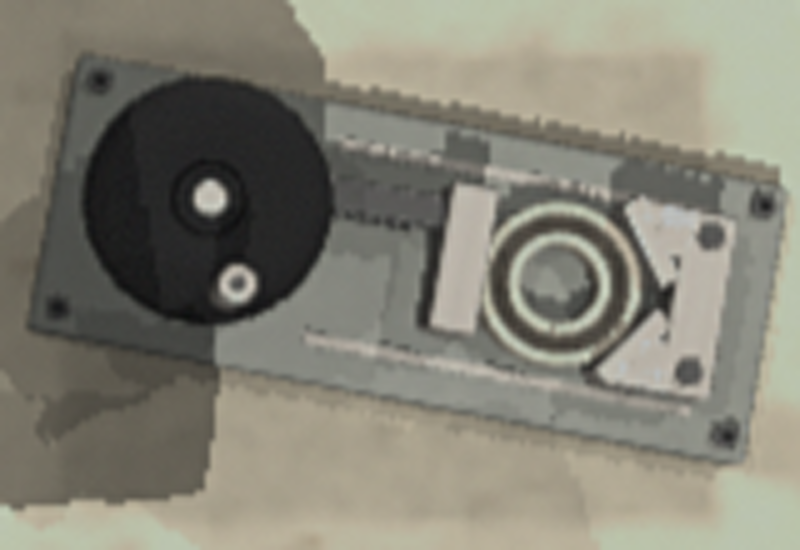

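Top view: the bearing at crop (562,283) touches both vee flanks and the jaw face. The crank is at (237,285), about 5.9 rad. I'll measure it precisely, then re-grip and wind gently, watching the force, to be sure it's clamped.

Run:
```python
from h import *
p=cv2.imread("pics/top3.png"); d=np.load("pics/top3.npy")
def blob(u,v,r,th,z):
    g=cv2.cvtColor(p,cv2.COLOR_BGR2GRAY)[v-r:v+r+1,u-r:u+r+1].astype(float); w=np.clip(g-th,0,None); y,x=np.mgrid[-r:r+1,-r:r+1]
    return px2w("top",(u+(x*w).sum()/w.sum(),v+(y*w).sum()/w.sum()),z=z)
c=blob(387,257,5,90,.121);h=blob(382,239,4,100,.088);print(c,h)
print("q",[2.932-np.arctan2(*(c-o)[[1,0]])%(2*np.pi)+2*np.pi if 0 else (2.932-np.arctan2(*(c-o)[[1,0]]))%(2*np.pi) for o in(h,np.array([.5403,-.0432,0]))], np.hypot(*(c-h)[:2]))
# jaw & bearing along clamp
P=lambda x,y,z:px2w("top",(340+x/5,200+y/5),z=z)-[.5403,-.0432,0]
for n,a in(("jaw",((495,195,.046),(473,330,.046))),("bearL",((485,270,.032),)),("bearC",((562,283,.032),))):
    for q in a: w=P(*q);print(n,(w@[.978,-.208,0]).round(4),(w@[.208,.978,0]).round(4))
for n,q in(("veeA",(627,203)),("veeA2",(668,285)),("veeB",(590,372)),("veeB2",(662,310))): w=P(*q,.042);print(n,(w@[.978,-.208,0]).round(4),(w@[.208,.978,0]).round(4))
```

```text
[ 0.50718618 -0.0479643   0.121     ] [ 0.54101508 -0.04285936  0.088     ]
q [np.float64(5.923817984728487), np.float64(5.930696857751277)] 0.03421192115641641
jaw 0.0258 -0.1084
jaw -0.0257 -0.1088
bearL -0.0012 -0.1121
bearC -0.0006 -0.1415
veeA 0.0326 -0.1584
veeA2 0.0049 -0.1784
veeB -0.0327 -0.1551
veeB2 -0.0048 -0.1777
```

Emit:
carry_out(
  deltas=[0.022, -0.044, 0, 0, 0, 0.1, 0.045, -0.088, 0, 0, 0, 0.2, 0.067, -0.132, 0, 0, 0, 0.3, 0.0892, -0.1766, 0, 0, 0, 0.365, 0.0892, -0.1766, 0, 0, 0, 0.365],
  grip=0,
)

```text
time: 10.52
eef_pos: [0.5064, -0.0876, 0.1765]
tcp_rot: [0.003, 1.0, -0.0, 0.0]
contact_force: [0.5, 0.9, -0.3]
opening: -0.001
finger_force: 0.0
```

Emit:
carry_out(
  deltas=[0, 0, 0.04, 0, 0, 0, 0, 0, 0.077, 0, 0, 0, 0, 0, 0.077, 0, 0, 0],
)

```text
time: 10.9
eef_pos: [0.5041, -0.0827, 0.0961]
tcp_rot: [0.0, 1.0, 0.002, -0.004]
contact_force: [0.2, -0.3, -0.5]
opening: 0.0
finger_force: 0.0
```

Emit:
carry_out(
  deltas=[0, 0.005, 0, 0, 0, 0, 0, 0.01, 0, 0, 0, 0, 0, 0.013, 0, 0, 0, 0, 0, 0.013, 0, 0, 0, 0],
)

```text
time: 11.4
eef_pos: [0.5074, -0.0707, 0.1001]
tcp_rot: [-0.0, 1.0, -0.0, 0.001]
contact_force: [-0.5, -0.8, 0.9]
opening: -0.001
finger_force: 0.0
```

Emit:
carry_out(
  deltas=[0, 0.002, 0, 0, 0, 0, 0, 0.003, 0, 0, 0, 0, 0, 0.003, 0, 0, 0, 0],
)

```text
time: 11.78
eef_pos: [0.5073, -0.0686, 0.0996]
tcp_rot: [-0.0, 1.0, -0.001, 0.0]
contact_force: [0.1, -3.5, 0.9]
opening: 0.004
finger_force: 1.4
```

Emit:
carry_out(
  deltas=[0, 0.002, 0, 0, 0, 0, 0, 0.002, 0, 0, 0, 0],
)

```text
time: 12.02
eef_pos: [0.5074, -0.0678, 0.0997]
tcp_rot: [-0.001, 1.0, -0.002, 0.001]
contact_force: [-0.7, -8.1, -0.8]
opening: -0.004
finger_force: 3.7
```

Emit:
carry_out(
  deltas=[0, 0.002, 0, 0, 0, 0, 0, 0.002, 0, 0, 0, 0],
)

```text
time: 12.28
eef_pos: [0.5075, -0.0669, 0.0998]
tcp_rot: [-0.001, 1.0, -0.003, 0.001]
contact_force: [-0.1, -11.2, -0.4]
opening: 0.004
finger_force: 5.4
```

Emit:
carry_out(
  deltas=[0, 0.002, 0, 0, 0, 0, 0, 0.002, 0, 0, 0, 0],
)

```text
time: 12.52
eef_pos: [0.5077, -0.0661, 0.0999]
tcp_rot: [-0.001, 1.0, -0.005, 0.001]
contact_force: [-0.6, -14.9, -2.1]
opening: -0.004
finger_force: 7.2
```

Run:
```python
from h import *
d0=np.load("pics/side5.npy"); p,d=save("side","side6")
m=ctrl.camera_model("side");K=np.array(m["intrinsics"]);T=np.linalg.inv(np.array(m["extrinsics"]))
v,u=np.mgrid[262:345,310:375]
for n in("side1","side2","side3","side4","side5","side6"):
    z=np.load(f"pics/{n}.npy")[262:345,310:375].ravel()
    C=np.linalg.inv(K)@np.array([u.ravel(),v.ravel(),np.ones(u.size)])*z
    W=(T[:3,:3]@C).T+T[:3,3]-[.5403,-.0432,0]; cx=W@[.978,-.208,0]; cy=W@[.208,.978,0]
    k=(abs(cx)<.024)&(z>0)&(cy>-.12)&(cy<-.048)&(W[:,2]>.034)&(W[:,2]<.045)
    print(n,k.sum(),np.median(cy[k]).round(4),np.mean(cy[k]).round(4))
cv2.imwrite("pics/s6c.png",cv2.resize(p[235:350,280:400,::-1],None,fx=5,fy=5,interpolation=cv2.INTER_CUBIC))
```

```text
side1 106 -0.0512 -0.053
side2 137 -0.0958 -0.0889
side3 155 -0.1047 -0.0931
side4 174 -0.1094 -0.0948
side5 165 -0.109 -0.0956
side6 173 -0.1092 -0.0957
```

View pics/s6c.png

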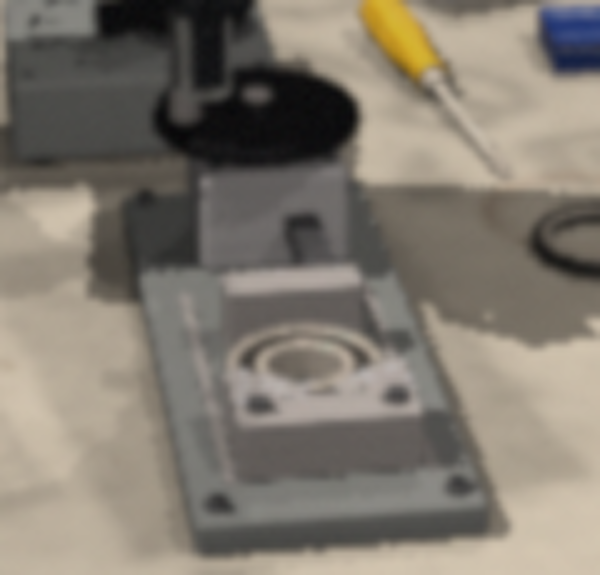

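Side view: fingertips behind the crank at (317,257); jaw and bearing unchanged. I'll hold to see whether the wheel creeps.

Emit:
carry_out(
  deltas=[0, 0.003, 0, 0, 0, 0, 0, 0.003, 0, 0, 0, 0],
)

```text
time: 12.82
eef_pos: [0.5078, -0.0648, 0.1]
tcp_rot: [-0.002, 1.0, -0.007, 0.001]
contact_force: [-1.3, -20.1, -2.3]
opening: 0.001
finger_force: 9.9
```

Emit:
carry_out(
  deltas=[0, 0, 0, 0, 0, 0, 0, 0, 0, 0, 0, 0, 0, 0, 0, 0, 0, 0, 0, 0, 0, 0, 0, 0],
)

```text
time: 13.32
eef_pos: [0.5078, -0.0648, 0.1]
tcp_rot: [-0.002, 1.0, -0.006, 0.001]
contact_force: [-0.4, -19.2, -2.2]
opening: 0.002
finger_force: 9.8
```

Emit:
carry_out(
  deltas=[0, -0.012, 0, 0, 0, 0, 0, -0.02, 0, 0, 0, 0, 0, -0.02, -0.05, 0, 0, 0, 0, 0.025, -0.05, 0, 0, 0, 0, 0.07, -0.05, 0, 0, 0],
)

```text
time: 13.95
eef_pos: [0.5072, 0.0121, 0.1501]
tcp_rot: [0.001, 1.0, 0.001, 0.001]
contact_force: [-0.6, 0.1, -0.1]
opening: 0.002
finger_force: 0.0
```

Emit:
carry_out(
  deltas=[0, 0, 0, 0, 0, 0, 0, 0, 0.05, 0, 0, 0, 0, 0, 0.05, 0, 0, 0, 0, -0.008, 0.05, 0, 0, 0, 0, -0.013, 0.05, 0, 0, 0],
)

```text
time: 14.58
eef_pos: [0.5084, -0.0032, 0.1013]
tcp_rot: [0.0, 1.0, -0.0, 0.002]
contact_force: [0.9, -0.5, 0.1]
opening: -0.002
finger_force: 0.0
```

Emit:
carry_out(
  deltas=[0, -0.001, 0, 0, 0, 0, 0, -0.002, 0, 0, 0, 0, 0, -0.003, 0, 0, 0, 0, 0, -0.003, 0, 0, 0, 0],
)

```text
time: 15.08
eef_pos: [0.507, -0.0049, 0.0994]
tcp_rot: [-0.0, 1.0, 0.0, 0.0]
contact_force: [-0.5, -0.9, -0.2]
opening: -0.002
finger_force: 0.0
```

Emit:
carry_out(
  deltas=[0, -0.008, 0, 0, 0, 0, 0, -0.016, 0, 0, 0, 0, 0, -0.021, 0, 0, 0, 0, 0, -0.021, 0, 0, 0, 0],
)

```text
time: 15.58
eef_pos: [0.507, -0.0265, 0.0994]
tcp_rot: [0.0, 1.0, 0.0, 0.0]
contact_force: [0.1, -0.3, -0.0]
opening: -0.003
finger_force: 0.0
```

Emit:
carry_out(
  deltas=[0, -0.001, 0, 0, 0, 0, 0, -0.001, 0, 0, 0, 0],
)

```text
time: 15.82
eef_pos: [0.507, -0.0269, 0.0993]
tcp_rot: [-0.0, 1.0, 0.0, -0.0]
contact_force: [0.1, -0.2, -0.6]
opening: 0.004
finger_force: 0.0
```

Emit:
carry_out(
  deltas=[0, -0.001, 0, 0, 0, 0, 0, -0.001, 0, 0, 0, 0],
)

```text
time: 16.08
eef_pos: [0.507, -0.0279, 0.0993]
tcp_rot: [-0.0, 1.0, -0.0, 0.0]
contact_force: [0.8, 0.1, 0.3]
opening: 0.001
finger_force: 0.0
```

Emit:
carry_out(
  deltas=[0, -0.001, 0, 0, 0, 0, 0, -0.001, 0, 0, 0, 0],
)

```text
time: 16.32
eef_pos: [0.507, -0.0288, 0.0993]
tcp_rot: [-0.0, 1.0, 0.0, -0.0]
contact_force: [-0.7, 1.0, -0.4]
opening: -0.001
finger_force: 0.5
```

Emit:
carry_out(
  deltas=[0, -0.001, 0, 0, 0, 0, 0, -0.001, 0, 0, 0, 0],
)

```text
time: 16.58
eef_pos: [0.507, -0.0296, 0.0993]
tcp_rot: [0.0, 1.0, 0.0, -0.0]
contact_force: [0.6, 2.6, 0.5]
opening: -0.0
finger_force: 1.6
```

Emit:
carry_out(
  deltas=[0, -0.001, 0, 0, 0, 0, 0, -0.001, 0, 0, 0, 0],
)

```text
time: 16.82
eef_pos: [0.507, -0.0308, 0.0993]
tcp_rot: [-0.0, 1.0, 0.0, 0.0]
contact_force: [-0.5, 3.6, -0.1]
opening: -0.0
finger_force: 1.8
```

Emit:
carry_out(
  deltas=[0, -0.001, 0, 0, 0, 0, 0, -0.001, 0, 0, 0, 0],
)

```text
time: 17.08
eef_pos: [0.507, -0.032, 0.0993]
tcp_rot: [-0.0, 1.0, 0.0, -0.0]
contact_force: [-0.2, 4.0, 0.9]
opening: -0.0
finger_force: 1.8
```

Emit:
carry_out(
  deltas=[0, -0.001, 0, 0, 0, 0, 0, -0.001, 0, 0, 0, 0],
)

```text
time: 17.32
eef_pos: [0.507, -0.0331, 0.0993]
tcp_rot: [-0.0, 1.0, -0.0, -0.0]
contact_force: [0.1, 2.8, 0.4]
opening: -0.001
finger_force: 1.7
```

Emit:
carry_out(
  deltas=[0, -0.002, 0, 0, 0, 0, 0, -0.004, 0, 0, 0, 0, 0, -0.006, 0, 0, 0, 0],
)

```text
time: 17.7
eef_pos: [0.507, -0.0391, 0.0993]
tcp_rot: [-0.0, 1.0, 0.0, -0.0]
contact_force: [0.4, 4.9, 0.1]
opening: 0.001
finger_force: 2.1
```

```bash
cat > jaw.py <<'E'
from h import *
m=ctrl.camera_model("side");K=np.array(m["intrinsics"]);T=np.linalg.inv(np.array(m["extrinsics"]))
v,u=np.mgrid[262:345,310:375]
def jaw(dd):
    z=dd[262:345,310:375].ravel()
    C=np.linalg.inv(K)@np.array([u.ravel(),v.ravel(),np.ones(u.size)])*z
    W=(T[:3,:3]@C).T+T[:3,3]-[.5403,-.0432,0]; cx=W@[.978,-.208,0]; cy=W@[.208,.978,0]
    r=[]
    for lo,hi,a,b in((.035,.044,-.12,-.085),(.018,.028,-.14,-.112)):
        k=(abs(cx)<.02)&(z>0)&(cy>a)&(cy<b)&(W[:,2]>lo)&(W[:,2]<hi); r+=[k.sum(),np.median(cy[k]).round(4),cy[k].mean().round(4)]
    return r
E
python3 - <<'E'
from jaw import *
for n in(2,3,4,5,6): print(n,jaw(np.load(f"pics/side{n}.npy")))
for i in range(4): print("now",jaw(ctrl.read_camera("side")[1]))
s=ctrl.get_state();print(s["eef_pos"],s["contact_force"],s["finger_force"])
E
```

```text
2 [np.int64(75), np.float64(-0.0967), np.float64(-0.0964), np.int64(56), np.float64(-0.1186), np.float64(-0.1184)]
3 [np.int64(70), np.float64(-0.1056), np.float64(-0.1058), np.int64(57), np.float64(-0.124), np.float64(-0.1239)]
4 [np.int64(78), np.float64(-0.1108), np.float64(-0.1106), np.int64(59), np.float64(-0.1282), np.float64(-0.1285)]
5 [np.int64(80), np.float64(-0.1102), np.float64(-0.11), np.int64(60), np.float64(-0.1276), np.float64(-0.128)]
6 [np.int64(76), np.float64(-0.1106), np.float64(-0.1104), np.int64(55), np.float64(-0.1277), np.float64(-0.1286)]
now [np.int64(79), np.float64(-0.107), np.float64(-0.1068), np.int64(57), np.float64(-0.1276), np.float64(-0.128)]
now [np.int64(78), np.float64(-0.1071), np.float64(-0.1066), np.int64(56), np.float64(-0.1276), np.float64(-0.1282)]
now [np.int64(77), np.float64(-0.107), np.float64(-0.1072), np.int64(56), np.float64(-0.1271), np.float64(-0.1279)]
now [np.int64(76), np.float64(-0.1073), np.float64(-0.107), np.int64(52), np.float64(-0.1275), np.float64(-0.1278)]
[ 0.50694843 -0.03927824  0.09929327] [ 0.62077304  3.42249366 -0.11901289] 1.3780252262949944
```

Emit:
carry_out(
  deltas=[0, 0.008, 0, 0, 0, 0, 0, 0.008, -0.05, 0, 0, 0, 0, -0.03, -0.05, 0, 0, 0, 0, -0.055, -0.05, 0, 0, 0, 0, -0.055, -0.04, 0, 0, 0],
)

```text
time: 18.52
eef_pos: [0.5078, -0.0957, 0.1403]
tcp_rot: [0.001, 1.0, -0.001, 0.001]
contact_force: [-0.3, 0.4, -0.3]
opening: -0.001
finger_force: 0.0
```

Emit:
carry_out(
  deltas=[0, 0, 0.02, 0, 0, 0, 0, 0, 0.04, 0, 0, 0, 0, 0.005, 0.04, 0, 0, 0, 0, 0.01, 0.04, 0, 0, 0, 0, 0.015, 0.04, 0, 0, 0],
)

```text
time: 19.15
eef_pos: [0.5077, -0.0787, 0.1003]
tcp_rot: [-0.001, 1.0, -0.001, 0.001]
contact_force: [-0.4, -5.3, -0.2]
opening: 0.001
finger_force: 3.0
```

Emit:
carry_out(
  deltas=[0, 0.002, 0, 0, 0, 0, 0, 0.003, 0, 0, 0, 0],
)

```text
time: 19.4
eef_pos: [0.5077, -0.0766, 0.1002]
tcp_rot: [-0.0, 1.0, -0.001, 0.001]
contact_force: [0.2, -4.1, 1.6]
opening: 0.002
finger_force: 2.0
```

Emit:
carry_out(
  deltas=[0, 0.002, 0, 0, 0, 0, 0, 0.003, 0, 0, 0, 0],
)

```text
time: 19.65
eef_pos: [0.5076, -0.0733, 0.1001]
tcp_rot: [0.0, 1.0, -0.0, 0.001]
contact_force: [-0.1, -4.0, 4.0]
opening: -0.003
finger_force: 2.0
```

Run:
```python
from jaw import *
for i in range(3): print("now",jaw(ctrl.read_camera("side")[1])[1:3])
s=ctrl.get_state();print(s["eef_pos"],s["contact_force"],s["finger_force"])
```

```text
now [np.float64(-0.1084), np.float64(-0.1084)]
now [np.float64(-0.1088), np.float64(-0.1087)]
now [np.float64(-0.1082), np.float64(-0.1082)]
[ 0.50749869 -0.07312114  0.09982926] [ 0.33538129 -2.8460633   3.29968807] 1.855514980852604
```

Emit:
carry_out(
  deltas=[0, 0.001, 0, 0, 0, 0, 0, 0.002, 0, 0, 0, 0],
)

```text
time: 20.05
eef_pos: [0.507, -0.0709, 0.0994]
tcp_rot: [-0.0, 1.0, -0.0, -0.0]
contact_force: [-0.2, -4.4, 3.1]
opening: -0.002
finger_force: 1.9
```

Emit:
carry_out(
  deltas=[0, 0.001, 0, 0, 0, 0, 0, 0.002, 0, 0, 0, 0],
)

```text
time: 20.3
eef_pos: [0.507, -0.069, 0.0993]
tcp_rot: [-0.0, 1.0, -0.0, -0.0]
contact_force: [0.8, -5.0, 2.7]
opening: -0.0
finger_force: 2.5
```

Emit:
carry_out(
  deltas=[0, 0.001, 0, 0, 0, 0, 0, 0.002, 0, 0, 0, 0],
)

```text
time: 20.55
eef_pos: [0.5071, -0.068, 0.0994]
tcp_rot: [-0.001, 1.0, -0.001, 0.0]
contact_force: [0.5, -7.9, 2.4]
opening: -0.005
finger_force: 4.1
```

Emit:
carry_out(
  deltas=[0, 0.001, 0, 0, 0, 0, 0, 0.002, 0, 0, 0, 0],
)

```text
time: 20.8
eef_pos: [0.5072, -0.067, 0.0995]
tcp_rot: [-0.001, 1.0, -0.003, 0.0]
contact_force: [-0.2, -11.5, 3.3]
opening: 0.002
finger_force: 5.9
```

Run:
```python
from jaw import *
for i in range(3): print("now",jaw(ctrl.read_camera("side")[1])[1:])
s=ctrl.get_state();print(s["eef_pos"],s["contact_force"],s["finger_force"],s["time"])
```

```text
now [np.float64(-0.1103), np.float64(-0.1099), np.int64(55), np.float64(-0.1278), np.float64(-0.128)]
now [np.float64(-0.1107), np.float64(-0.1106), np.int64(54), np.float64(-0.1274), np.float64(-0.1282)]
now [np.float64(-0.1103), np.float64(-0.1104), np.int64(60), np.float64(-0.1279), np.float64(-0.1283)]
[ 0.50723165 -0.06708404  0.09948742] [  0.12143279 -10.82763781   2.37055916] 5.359665155410767 20.95
```

Emit:
carry_out(
  deltas=[0, 0.003, 0, 0, 0, 0, 0, 0.006, 0, 0, 0, 0, 0, 0.006, 0, 0, 0, 0, 0, 0.006, 0, 0, 0, 0],
)

```text
time: 21.45
eef_pos: [0.5076, -0.0645, 0.0997]
tcp_rot: [-0.002, 1.0, -0.006, 0.001]
contact_force: [-0.3, -21.0, -0.7]
opening: 0.001
finger_force: 10.6
```

Run:
```python
from jaw import *
print(np.mean([jaw(ctrl.read_camera("side")[1])[1:] for i in range(6)],0).round(5))
s=ctrl.get_state();print(s["eef_pos"],s["contact_force"],s["finger_force"],s["time"])
```

```text
[-0.11077 -0.11072 56.83333 -0.12843 -0.12852]
[ 0.50755895 -0.06443746  0.09971016] [ -2.11397589 -20.37924988  -0.53364258] 10.558040142059326 21.75
```

Emit:
carry_out(
  deltas=[0, -0.004, 0, 0, 0, 0, 0, -0.008, 0, 0, 0, 0, 0, -0.014, 0, 0, 0, 0, 0, -0.02, 0, 0, 0, 0, 0, -0.02, -0.03, 0, 0, 0],
)

```text
time: 22.38
eef_pos: [0.5044, -0.0778, 0.1262]
tcp_rot: [0.0, 1.0, 0.002, -0.004]
contact_force: [0.6, 0.5, 0.9]
opening: -0.002
finger_force: 0.0
```

Run:
```python
from jaw import *
print(np.mean([jaw(ctrl.read_camera("side")[1])[1:] for i in range(6)],0).round(5))
s=ctrl.get_state();print(s["eef_pos"],s["time"])
```

```text
[-0.10987 -0.10988 57.5     -0.12765 -0.12812]
[ 0.50618066 -0.07845052  0.12808896] 22.675
```

Emit:
carry_out(
  deltas=[0, 0, -0.05, 0, 0, 0, -0.006, 0.055, -0.05, 0, 0, -0.1, -0.011, 0.11, -0.05, 0, 0, -0.2, -0.016, 0.165, -0.05, 0, 0, -0.3, -0.022, 0.191, -0.05, 0, 0, -0.365],
  grip=60,
)

```text
time: 23.3
eef_pos: [0.5278, 0.1147, 0.1778]
tcp_rot: [-0.184, 0.983, 0.0, -0.001]
contact_force: [0.7, -0.2, -0.2]
opening: 0.603
finger_force: 0.0
```

Emit:
carry_out(
  deltas=[0, 0, 0.03, 0, 0, 0, 0, 0, 0.06, 0, 0, 0, 0, 0, 0.06, 0, 0, 0, 0, 0, 0.06, 0, 0, 0],
)

```text
time: 23.8
eef_pos: [0.5292, 0.112, 0.1197]
tcp_rot: [-0.182, 0.983, 0.0, 0.0]
contact_force: [0.1, 0.5, 0.1]
opening: 0.602
finger_force: 0.0
```

Emit:
carry_out(
  deltas=[0, 0, 0.035, 0, 0, 0, 0, 0, 0.0675, 0, 0, 0, 0, 0, 0.0675, 0, 0, 0],
)

```text
time: 24.18
eef_pos: [0.5277, 0.1118, 0.0507]
tcp_rot: [-0.181, 0.983, 0.0, -0.002]
contact_force: [1.4, 0.3, 0.5]
opening: 0.6
finger_force: 0.0
```

Emit:
carry_out(
  deltas=[0, 0, 0, 0, 0, 0, 0, 0, 0, 0, 0, 0, 0, 0, 0, 0, 0, 0, 0, 0, 0, 0, 0, 0],
  grip=0,
  grip_force=40,
)

```text
time: 24.68
eef_pos: [0.53, 0.1137, 0.0542]
tcp_rot: [-0.181, 0.983, 0.001, 0.002]
contact_force: [-2.3, 6.5, 4.1]
opening: 0.131
finger_force: 42.6
```

Run:
```python
from h import *
s=ctrl.get_state();print(s["eef_pos"],s["tcp_rot"],s["contact_force"])
q0=np.array(s["eef_pos"][:2]); c=np.array([.5693,.1283]); r=q0-c; print(np.hypot(*r),np.arctan2(r[1],r[0]))
x,y=s["tcp_rot"][:2]; X=np.array([2*x*x-1,2*x*y]); Y=np.array([2*x*y,2*y*y-1])
for a in np.arange(.12,1.33,.12):
    R=np.array([[np.cos(a),np.sin(a)],[-np.sin(a),np.cos(a)]]); d=R@r-r; print("%.2f, %.4f, %.4f"%(a,d@X,d@Y))
```

```text
[0.5299582  0.11369142 0.05418081] [-0.18103635  0.98347424  0.00137827  0.00153414] [-2.32259497  6.45854328  4.11622406]
0.0419665102380905 -2.7860481835436457
0.12, -0.0003, 0.0050
0.24, -0.0013, 0.0100
0.36, -0.0028, 0.0148
0.48, -0.0049, 0.0193
0.60, -0.0075, 0.0236
0.72, -0.0107, 0.0276
0.84, -0.0142, 0.0311
0.96, -0.0182, 0.0342
1.08, -0.0225, 0.0368
1.20, -0.0271, 0.0389
1.32, -0.0319, 0.0404
```

Emit:
carry_out(
  deltas=[-0.0003, 0.005, 0, 0, 0, 0.12, -0.0013, 0.01, 0, 0, 0, 0.24, -0.0028, 0.0148, 0, 0, 0, 0.36, -0.0049, 0.0193, 0, 0, 0, 0.48, -0.0075, 0.0236, 0, 0, 0, 0.6],
)

```text
time: 25.3
eef_pos: [0.5282, 0.1385, 0.0542]
tcp_rot: [0.118, 0.993, 0.001, 0.001]
contact_force: [-3.0, 5.1, 5.2]
opening: 0.13
finger_force: 42.9
```

Emit:
carry_out(
  deltas=[-0.0003, 0.005, 0, 0, 0, 0.12, -0.0013, 0.01, 0, 0, 0, 0.24, -0.0028, 0.0148, 0, 0, 0, 0.36, -0.0049, 0.0193, 0, 0, 0, 0.48, -0.0075, 0.0236, 0, 0, 0, 0.6],
)

```text
time: 25.92
eef_pos: [0.541, 0.1604, 0.0543]
tcp_rot: [0.407, 0.914, 0.002, 0.0]
contact_force: [-2.9, 6.1, 4.5]
opening: 0.128
finger_force: 42.8
```

Emit:
carry_out(
  deltas=[0, 0.001, 0, 0, 0, 0.02, -0.0001, 0.002, 0, 0, 0, 0.04, -0.0001, 0.002, 0, 0, 0, 0.04],
)

```text
time: 26.3
eef_pos: [0.5422, 0.1614, 0.0543]
tcp_rot: [0.423, 0.906, 0.002, -0.0]
contact_force: [-4.4, 6.8, 6.2]
opening: 0.129
finger_force: 42.9
```

Run:
```python
from jaw import *
print(np.mean([jaw(ctrl.read_camera("side")[1])[1:] for i in range(4)],0).round(5))
s=ctrl.get_state();print(s["time"],s["eef_pos"],s["tcp_rot"],s["contact_force"],s["finger_force"])
r=np.array(s["eef_pos"][:2])-[.5693,.1283]; print("q",(-2.78-np.arctan2(r[1],r[0]))%(2*np.pi),np.hypot(*r))
p,d=save("top","top4"); g=cv2.resize(p[190:310,240:500,::-1],None,fx=3,fy=3,interpolation=cv2.INTER_CUBIC); cv2.imwrite("pics/t4c.png",g)
```

```text
[-0.11002 -0.10992 55.25    -0.12795 -0.1284 ]
26.5 [0.54215908 0.16140486 0.05427922] [ 4.23131839e-01  9.06066444e-01  1.71517867e-03 -3.21772441e-04] [-3.58502079  7.51166144  5.42218558] 42.85565972328186
q 1.245662778206194 0.042808427971334724
```

View pics/t4c.png

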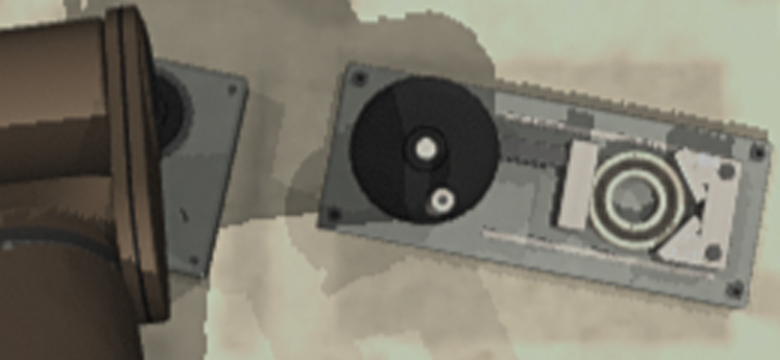

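The top view shows the bearing at (637,197) against the vee and the jaw, with the crank at (442,201). The dial is hidden by the arm, but the tool has turned 1.24 rad with the grip holding. I'll let it settle, then hand in.

Emit:
carry_out(
  deltas=[0, 0, 0, 0, 0, 0, 0, 0, 0, 0, 0, 0, 0, 0, 0, 0, 0, 0, 0, 0, 0, 0, 0, 0],
)

```text
time: 27.05
eef_pos: [0.5422, 0.1614, 0.0543]
tcp_rot: [0.423, 0.906, 0.002, -0.0]
contact_force: [-3.6, 6.1, 5.9]
opening: 0.132
finger_force: 42.9
```

```bash
python3 -c "
from plant import ctrl
print(ctrl.sign_off())"
```

```text
the job is handed in; nothing more can be done
None
```

I handed the job in at about 27 s without a verdict: the gripper is holding the selector at about 1.2 rad (third notch), and the bearing looks seated in the vee with the jaw against it, but I couldn't read the clamping force directly. The wheel also stopped harder than your description (about 20 N and more at the grip instead of 6 N).

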